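Clamp a reagent bottle in the three-jaw bottle chuck

ROBOT

A 7-joint arm with a two-finger parallel gripper is mounted at the origin on a cart in front of the work surface, level with it; the furniture and walls round the work are solid. World frame = base frame: x ahead of the robot, y to its left, z up, the work surface at z = 0. Lengths are in m, angles in rad, forces in N, time in s.
With the tool pointing down it reaches from about 0.4 to 0.875 m from the base axis. Payload 6.5 kg.
Tool frame: the origin (TCP) lies on the mounting face of the last link; the fingertips stand 166 mm ahead of it and the grasp point (between the pads) lies 147 mm ahead of it; z points along the fingers, y is the direction in which the jaws open and shut (so a half turn about z gives the same grasp; the last joint's range is limited). The gripper opens to 88 mm and grips with 3 to 60 N. Pads are 18 mm wide; open, the fingers measure 123 mm over their backs; the gripper's body (75 mm by 187 mm) begins 45 mm behind the grasp point.
Start: joints at [1.191, 0.536, -0.004, 1.538, 0.003, 1.067, -0.071], TCP at [0.201, -0.618, 0.405] pointing down, gripper open.
Joint ranges: [-2.7, 2.7], [-0.37, 2.16], [-1.27, 1.26], [0.24, 2.4], [-1.31, 4.45], [0.19, 1.91], [-2.76, 2.76]. Speed limits (rad/s): [2.39, 2.39, 3.14, 3.14, 3.14, 3.14, 3.14].

INTERFACE

Orientations are given as a rotation vector (axis times angle).
In Python, from rig import env, effector, kinematics, read_camera, spotter gives the robot as it stands. Calls block until the motion is done:
- env.movep(position, orientation): joint-space move of the TCP to a pose.
- env.move_straight(position, ori=None, feed=0.15, f_stop=None): straight line of the TCP; ori=None keeps the orientation; feed is the mean speed in m/s. With f_stop (N) it stops when the force on the tool has changed by that much, and returns True; else False.
- env.move_j(angles): joint-space move.
- effector.command_gripper(opening, grip_force=None): opening from 0.0 (shut) to 1.0 (fully open); grip_force is the grip in N (None keeps the last); returns when the fingers have stopped.
- env.sleep(seconds).
- kinematics.inverse_kinematics(position, orientation): joint angles nearest the present ones, or None.
- env.get_obs(): the state.
- read_camera(name): name is "scene" or "top" or "wrist"; returns a dict with "frame" (420x560x3 uint8, red, green, blue), "mtx" (3x3 intrinsics, pixels), "k1" (the pictures are not rectified: a ray, as slopes to the right and down, at radius r is drawn at 1 + k1 r^2 times it, then the intrinsics apply), "pose" (4x4, takes a point from camera to world coordinates). Camera axes: x right, y down, z forward; pixel columns grow to the right and rows downward; lengths in m; the calibration is good to about 2 mm. A picture is of the moment at which its call begins. There is no depth.
A pose or a line that the arm cannot do raises env.MotionError and nothing moves.
- env.job_done(): hands the job in, once; it reports no verdict.
Trained networks look in a picture, given as the dict that the camera call returned (one of the last four; its "shot" number tells which), for a name from the list of things; names that differ only in an ending like _2 or _b are one class to them, and where a whole thing is asked for, a point or a joint stands for the part that bears it (a point fixed in the world has none). Each returns a list of dicts, best first, with "confidence" (0 to 1); they miss things now and then, are a little off and sometimes report something else, mostly with a low value. They report only what shows in the picture. A call takes as long as a camera call. They do not tell look-alikes from the thing itself.
- spotter.boxes_of(label, picture): "location" ([x, y, z] in m, in world coordinates, good to about 4 mm: the middle of the surface that is visible of it).
The state is a dict: "time_s": time; "joint_pos": joint angles; "joint_velocities": joint speeds; "joint_efforts": joint torques, N m; "tcp_pos": TCP position; "tcp_rot": TCP orientation; "contact_force": force on the tool from outside, world axes, zero at the start; "wrist_torque": the same for the moment, N m; "width": opening from 0.0 (shut) to 1.0 (fully open).
Only numpy, scipy, OpenCV 4.12 (cv2) and the standard library are available. Lean on these libraries where they do the work, as an engineer would, in place of code of your own. Each camera call takes 0.05 s, during which the arm holds its last target.

TASK

Clamp the reagent bottle in the bottle chuck so that it can be uncapped: swing the sleeve's handle anticlockwise (seen from above) to open the three jaws fully, stand the bottle upright on the pad in the middle of the jaws and let go of it, then swing the handle back clockwise until all three jaws press firmly on the bottle and the sleeve turns no further. Leave the chuck gripping the bottle, and do not push about or knock over the other things on the worktop.

Things in the scene. Friction and masses are not known exactly. Their poses are not given: they have to be found in the camera images.
- bottle: the reagent bottle: round white body 50 mm across (straight up to 70 mm, tapering to the neck at 98 mm), black screw cap 32 mm across, 117 mm high in all, about 0.16 kg, standing loose on the worktop; origin: centre of its underside, z up. Grasp the body from above
- chuck: the bottle chuck, fixed to the worktop: round steel foot 140 mm across, 18 mm high; above it the turning sleeve (see sleeve), then a round aluminium face 114 mm across, its top at 43 mm, with a rubber pad 32 mm across in the middle. Origin: centre of its underside, z up
- chuck_pad (a point): the centre of the top of the rubber pad, on the chuck's axis, 48 mm above the worktop: the bottle's underside belongs here
- sleeve (a joint): turn of the sleeve (knurled aluminium ring 122 mm across, 18 to 36 mm above the worktop, with a radial handle), rad, anticlockwise from above: 0 = shut (jaws 18 mm from the axis), 1.12 = fully open (32 mm), where it stops; 12.5 mm of jaw travel per rad. On a well held bottle it stops at 0.56 or a little below. Stiff (0.5 N m), stays where it is left
- knob (a point): the grip point on the sleeve's handle: 75 mm above the worktop and 102 mm from the chuck's axis, on an upright black round grip 18 mm in diameter that reaches from 36 to 98 mm above the worktop; it is carried on the end of a radial steel bar 11 mm thick at 27 mm height, and turns with the sleeve
- jaw_1: a steel jaw of the chuck, 13 mm wide, reaching 71 mm above the worktop; origin: at the foot of its gripping face, its x axis points radially outwards. The three jaws slide together, driven by the sleeve
- jaw_2: a steel jaw of the chuck, 13 mm wide, reaching 71 mm above the worktop; origin: at the foot of its gripping face, its x axis points radially outwards. The three jaws slide together, driven by the sleeve
- jaw_3: a steel jaw of the chuck, 13 mm wide, reaching 71 mm above the worktop; origin: at the foot of its gripping face, its x axis points radially outwards. The three jaws slide together, driven by the sleeve
- foil_cup: bystander: a white plastic cup, 63 mm across and 73 mm high, crumpled foil in it; origin: centre of its underside
- tool_cup: bystander: a clear beaker 71 to 79 mm across, 86 mm high, with scissors and pens standing in it up to 166 mm; origin: centre of its underside
- cool_rack: bystander: a low cooler rack of microtubes, 58x105x41 mm (long side along its y); origin: centre of its underside
- tip_box: bystander: a closed pipette tip box, 90x123x88 mm (long side along its y); origin: centre of its underside
- tape_roll: bystander: a roll of label tape lying flat, 84 mm across, 19 mm high; origin: centre of its underside
Things that resemble listed ones, but are neither listed nor needed, are in the scene too. What is shaped like the bottle but blue or pink is not meant.

How it is judged:
On the way, in this order (a step that is already met when the one before it is completed fails the run):
1. the sleeve is turned until the jaws are open (value of joint sleeve above 0.9 rad), for 0.2 s.
2. the bottle stands upright on the pad between the open jaws, let go (horizontal distance between bottle and chuck_pad below 0.009 m and z of bottle in the frame of chuck_pad between -0.004 and 0.004 m and angle between bottle's own z axis and vertical below 0.08 rad and value of joint sleeve above 0.7 rad and contact force between bottle and the fingers below 0.1 N), for 0.2 s.
At the end, for the whole second after the job is handed in: the bottle stands on the chuck's pad, its centre within 3 mm of the chuck's axis, its underside within 4 mm of the pad's top, tilted less than 0.05 rad and at rest; each of the three jaws presses on it with more than 3 N and the sleeve reads less than 0.64 rad (horizontal distance between bottle and chuck_pad below 0.003 m and z of bottle in the frame of chuck_pad between -0.004 and 0.004 m and angle between bottle's own z axis and vertical below 0.05 rad and contact force between each of jaw_1, jaw_2, jaw_3 and bottle above 3 N and value of joint sleeve below 0.64 rad and linear speed of bottle below 0.01 m/s); the robot touches nothing.
It fails at once if one of the bystanders (foil cup, tool cup, cooler rack, tip box, tape roll) is moved more than 25 mm (distance of any of foil_cup, tool_cup, cool_rack, tip_box, tape_roll from where it was at the start of the episode above 0.025 m).
It fails at once if the bottle is tipped by more than 0.6 rad (angle between bottle's own z axis and vertical above 0.6 rad).
It also fails if it takes over 64 s, if anything falls off the work surface, if the arm or the gripper's body presses on something with over 40 N, if the wrist force passes 120 N, or if a joint passes its speed limit or range.

## Working session

There is one attempt and no reset: what is moved stays moved. The work goes in short steps, each a Python script; the robot and the scene stay as the last script left them, time stands still between calls to the robot, and variables do not carry over. Pictures are saved under pics/ and viewed, and the job is handed in when it is done.

```bash
ls; mkdir -p pics; python3 - <<'E'
from rig import env, effector, kinematics, read_camera, spotter
import cv2
o=env.get_obs(); print(o)
for n in ["scene","top"]:
    p=read_camera(n); cv2.imwrite(f"pics/{n}0.png",p["frame"][:,:,::-1])
    print(n,p["mtx"].round(1).tolist(),p["k1"],p["pose"].round(3).tolist())
    for l in ["bottle","chuck","knob","jaw_1","foil_cup","tool_cup","cool_rack","tip_box","tape_roll"]:
        print(l,[(d["location"] if isinstance(d["location"],list) else d["location"].round(3).tolist(),round(d["confidence"],2)) for d in spotter.boxes_of(l,p)])
print(env.get_obs()["time_s"])
E
```

```text
pics
{'time_s': 0.0, 'joint_pos': array([ 1.19078631,  0.53718466, -0.00443639,  1.5388264 ,  0.00258773,
        1.06727659, -0.07120073]), 'joint_velocities': array([-0.00112422, -0.00101383, -0.00039283, -0.00014511, -0.00040722,
        0.00032777,  0.00097331]), 'joint_efforts': array([-1.70752696e-04, -5.70971739e+01,  9.90698040e-01, -2.51594174e+01,
       -5.62658650e-02,  1.81529514e-02,  2.02732726e-04]), 'tcp_pos': array([ 0.20055486, -0.61796019,  0.40384508]), 'tcp_rot': array([-3.10135810e+00, -4.90752271e-01,  5.91041217e-04]), 'contact_force': array([-0.22628873,  0.23500371, -0.34784161]), 'wrist_torque': array([ 0.0170906 , -0.05745973, -0.00063474]), 'width': 0.9991198414611061}
scene [[451.2, 0.0, 282.6], [0.0, 451.2, 215.2], [0.0, 0.0, 1.0]] 0.0334031739354862 [[-0.445, -0.367, 0.817, -0.353], [-0.896, 0.18, -0.407, 0.749], [0.002, -0.913, -0.409, 0.531], [0.0, 0.0, 0.0, 1.0]]
bottle [([0.3363, 0.6344, 0.0651], 0.97), ([0.5774, -0.0271, 0.055], 0.94), ([0.4299, 0.6607, 0.0672], 0.92), ([0.5529, 0.396, 0.0609], 0.84)]
chuck [([0.3926, 0.354, 0.0454], 0.74)]
knob 
[... 448 characters left out ...]
.001, -0.987, 0.163, 0.281], [-1.0, 0.004, 0.017, 0.3], [-0.018, -0.163, -0.986, 1.428], [0.0, 0.0, 0.0, 1.0]]
bottle [([0.3521, 0.6223, 0.0863], 0.76), ([0.5824, -0.0297, 0.0822], 0.71), ([0.5586, 0.3864, 0.0828], 0.64), ([0.4477, 0.6433, 0.0835], 0.64)]
chuck [([0.4278, 0.3392, 0.0426], 0.61)]
knob [([0.3848, 0.3748, 0.0309], 0.78), ([0.3765, 0.5073, 0.0177], 0.46)]
jaw_1 [([0.4639, 0.3497, 0.0701], 0.61), ([0.403, 0.356, 0.0718], 0.58)]
foil_cup [([0.4824, 0.5228, 0.0568], 0.55), ([0.4269, 0.3058, 0.0663], 0.31)]
tool_cup [([0.483, 0.1495, 0.0604], 0.79)]
cool_rack [([0.5932, 0.5125, 0.0229], 0.6)]
tip_box [([0.6906, 0.3978, 0.0877], 0.82)]
tape_roll [([0.3827, 0.5119, 0.0165], 0.78)]
1.0
```

View pics/scene0.png

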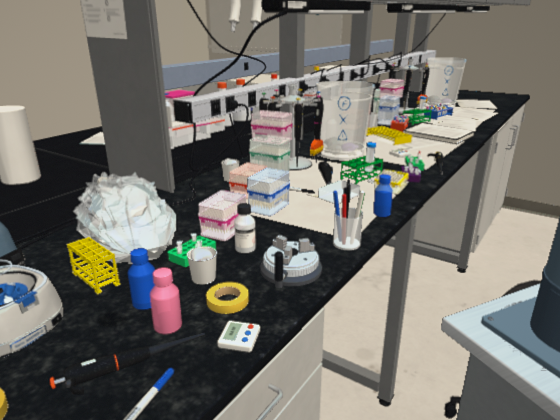

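View pics/top0.png

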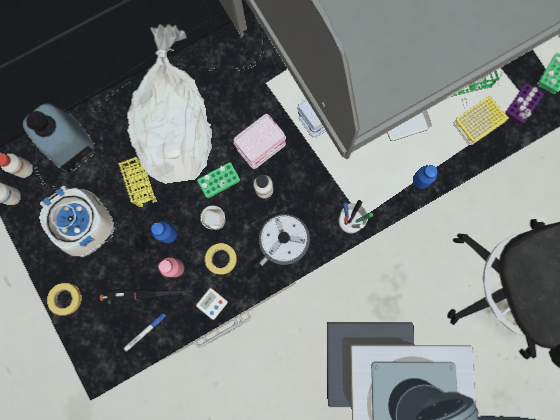

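```bash
cat > h.py <<'E'
from rig import env, effector, kinematics, read_camera, spotter
import cv2, numpy as np
from scipy.spatial.transform import Rotation as R
def ray(p,u,v):
    K=p["mtx"]; d=np.array([(u-K[0,2])/K[0,0],(v-K[1,2])/K[1,1]])
    s=d.copy()
    for _ in range(20): s=d/(1+p["k1"]*(s@s))
    return p["pose"][:3,3], p["pose"][:3,:3]@np.array([s[0],s[1],1])
def onz(p,u,v,z):
    o,d=ray(p,u,v); return o+d*(z-o[2])/d[2]
def proj(p,X):
    q=np.linalg.inv(p["pose"])@np.append(X,1); s=q[:2]/q[2]; s=s*(1+p["k1"]*(s@s))
    return s*[p["mtx"][0,0],p["mtx"][1,1]]+p["mtx"][:2,2]
def crop(p,u,v,w,h,k,name,marks=()):
    f=p["frame"][:,:,::-1].copy()
    c=f[v-h//2:v+h//2,u-w//2:u+w//2]; c=cv2.resize(c,None,fx=k,fy=k,interpolation=cv2.INTER_CUBIC)
    for X,col in marks:
        q=(proj(p,X)-[u-w//2,v-h//2]+.5)*k-.5; cv2.circle(c,tuple(int(a) for a in q.round()),2,col,-1)
    cv2.imwrite("pics/"+name,c)
E
python3 - <<'E'
from h import *
import pickle
p=read_camera("top"); q=read_camera("scene"); pickle.dump((p,q),open("shots.pkl","wb"))
crop(p,280,215,100,100,6,"topc.png")
crop(q,270,245,120,110,6,"scenec.png")
E
```

```text
(no output)
```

View pics/topc.png

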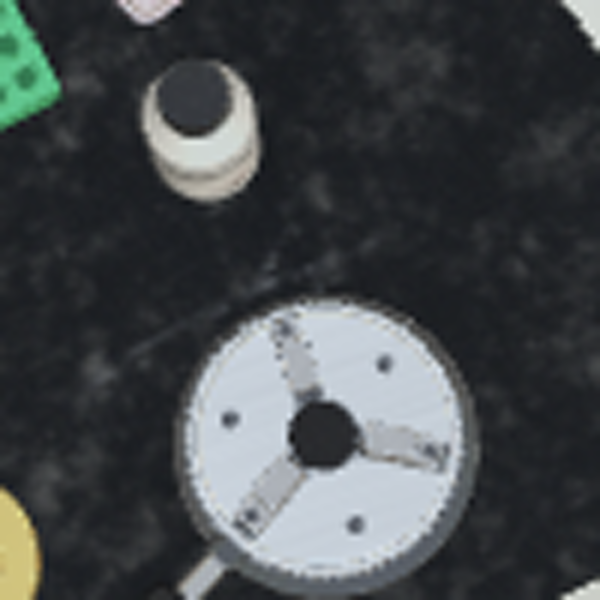

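View pics/scenec.png

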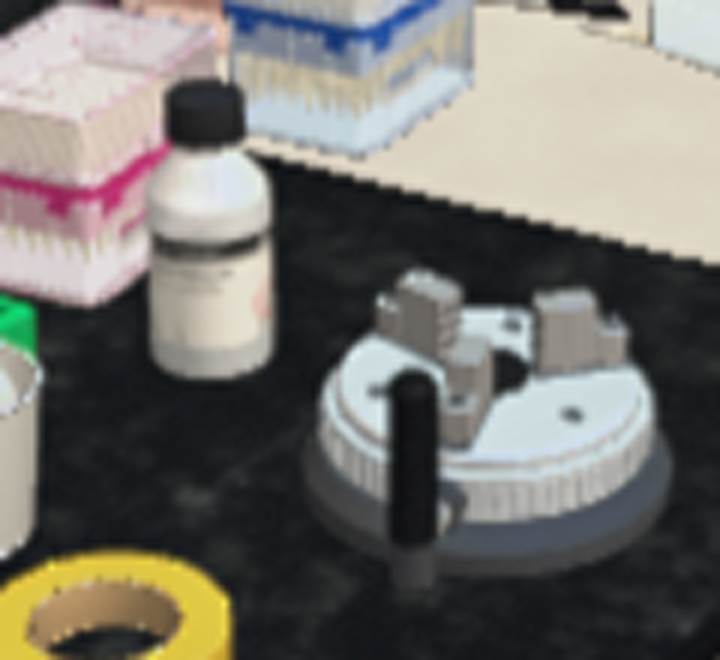

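```bash
python3 - <<'E'
from h import *
import pickle
p,q=pickle.load(open("shots.pkl","rb"))
g=p["frame"].astype(int)
m=((g.min(2)>150)).astype(np.uint8); m[:200]=0;m[:, :245]=0;m[280:]=0;m[:,325:]=0
m=cv2.morphologyEx(m,cv2.MORPH_OPEN,np.ones((5,5)))
n,l,s,c=cv2.connectedComponentsWithStats(m); print(s,c)
for i in range(1,n):
    if s[i,4]<500: continue
    cs,_=cv2.findContours((l==i).astype(np.uint8),cv2.RETR_EXTERNAL,cv2.CHAIN_APPROX_NONE)
    h=cv2.convexHull(max(cs,key=len)); e=cv2.fitEllipse(h); print(e)
    C=onz(p,*e[0],.043); print("chuck",C)
    for z in [.043,.036]:
        P=np.array([onz(p,*x[0],z)[:2] for x in h]); from scipy.optimize import least_squares
        r=least_squares(lambda t:np.hypot(*(P-t[:2]).T)-t[2],[.43,.34,.057],loss="soft_l1",f_scale=.001).x; print(z,r)
print("bottle cap",onz(p,262.3,181.2,.117))
print("pad", onz(p,230+323/6,165+435/6,.048))
crop(p,270,252,60,50,10,"knobt.png")
# scene: knob top centre, bottle cap
print("knob scene top", onz(q,210+413/6,190+378/6,.096))
print("cap scene", onz(q,210+205/6,190+97/6,.117))
print("pad scene", onz(q,210+508/6,190+372/6,.048))
E
```

```text
[[     0      0    560    420 233696]
 [   261    216     45     45   1316]
 [   306    267     19     13    188]] [[279.44794519 209.28815213]
 [283.45972644 237.88145897]
 [316.4893617  274.17021277]]
((283.45928955078125, 237.89048767089844), (45.19273376464844, 45.348731994628906), 161.99951171875)
chuck [0.43111787 0.33725079 0.043     ]
0.043 [0.43156337 0.33715185 0.06046239]
0.036 [0.43232354 0.33734073 0.06076804]
bottle cap [0.56946888 0.38968702 0.117     ]
pad [0.43161428 0.33612308 0.048     ]
knob scene top [0.35425052 0.40500999 0.096     ]
cap scene [0.55964908 0.39537085 0.117     ]
pad scene [0.42104685 0.33357213 0.048     ]
```

View pics/knobt.png

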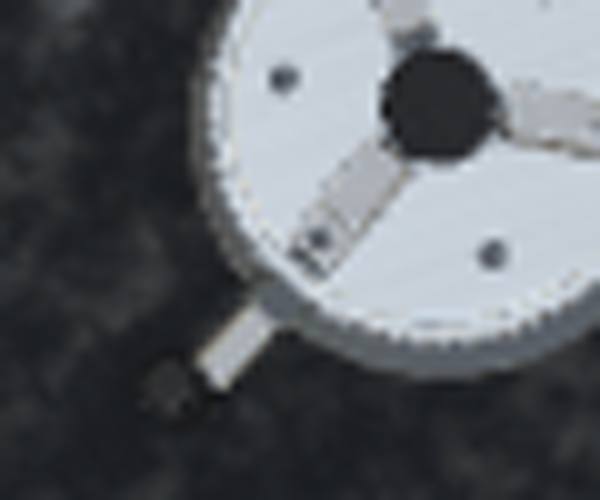

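```bash
python3 - <<'E'
from h import *
import pickle
p,q=pickle.load(open("shots.pkl","rb"))
print("knob top",onz(p,257,265.8,.098))
for z in [.5,.8]: print("shelf",[onz(p,u,v,z).round(2) for u,v in [(345,155),(560,65),(247,20)]])
def ori(a): # tool z down, y axis at world angle a
    y=np.array([np.cos(a),np.sin(a),0]); z=np.array([0,0,-1.]); return R.from_matrix(np.c_[np.cross(y,z),y,z]).as_rotvec()
C=np.array([.4315,.337])
for da in [0,np.pi]:
  for th in np.linspace(2.3,3.6,8):
    k=C+.102*np.array([np.cos(th),np.sin(th)])
    j=kinematics.inverse_kinematics([*k,.222],ori(th+np.pi/2+da)); print(da,th.round(2),None if j is None else np.round(j,2))
  print(kinematics.inverse_kinematics([.432,.337,.45],ori(2.3+da)))
w=read_camera("wrist"); print(w["mtx"].round(1).tolist(),w["k1"]); cv2.imwrite("pics/w0.png",w["frame"][:,:,::-1])
T=np.eye(4);o=env.get_obs();T[:3,:3]=R.from_rotvec(o["tcp_rot"]).as_matrix();T[:3,3]=o["tcp_pos"]
print((np.linalg.inv(T)@w["pose"]).round(3))
E
```

```text
knob top [0.35425953 0.40286451 0.098     ]
shelf [array([0.53, 0.21, 0.5 ]), array([ 0.7 , -0.19,  0.5 ]), array([0.8 , 0.39, 0.5 ])]
shelf [array([0.45, 0.24, 0.8 ]), array([ 0.57, -0.03,  0.8 ]), array([0.63, 0.36, 0.8 ])]
0 2.3 [-0.18  0.96 -1.08  1.87  1.03  1.    2.14]
0 2.49 [-0.16  0.94 -1.08  1.92  1.03  0.98  2.3 ]
0 2.67 [-1.34  0.66  0.54  2.03 -0.59  0.6  -2.44]
0 2.86 [-1.2   0.6   0.36  2.07 -0.4   0.53 -2.41]
0 3.04 [-1.05  0.56  0.18  2.1  -0.2   0.49 -2.39]
0 3.23 [-0.69  0.55 -0.23  2.12  0.25  0.5  -2.6 ]
0 3.41 [-0.52  0.56 -0.4   2.13  0.43  0.52 -2.54]
0 3.6 [-0.39  0.58 -0.51  2.14  0.55  0.55 -2.42]
[ 0.03707654  0.52688937 -1.07000291  1.7191717   0.49393891  1.19549055
  1.13589229]
3.141592653589793 2.3 [-0.18  0.96 -1.08  1.87  1.03  1.   -1.  ]
3.141592653589793 2.49 [-0.16  0.94 -1.08  1.92  1.03  0.98 -0.84]
3.141592653589793 2.67 [-0.15  0.91 -1.08  1.97  1.03  0.95 -0.67]
3.141592653589793 2.86 [-0.12  0.89 -1.08  2.01  1.03  0.93 -0.49]
3.141592653589793 3.04 [-0.09  0.87 -1.08  2.05  1.03  0.91 -0.3 ]
3.141592653589793 3.23 [-0.06  0.86 -1.08  2.08  1.03  0.89 -0.1 ]
3.141592653589793 3.41 [-0.17  0.7  -0.84  2.12  0.84  0.7   0.25]
3.141592653589793 3.6 [ 0.03  0.84 -1.08  2.12  1.04  0.86  0.32]
[ 0.12969678  0.6349108  -1.26249008  1.71517732  0.63262075  1.27244612
 -2.11828923]
[[369.4, 0.0, 284.2], [0.0, 369.4, 209.9], [0.0, 0.0, 1.0]] 0.006946502103206627
[[-0.001 -0.957 -0.29   0.074]
 [ 1.    -0.    -0.001  0.   ]
 [ 0.001 -0.29   0.957  0.021]
 [ 0.     0.     0.     1.   ]]
```

View pics/w0.png

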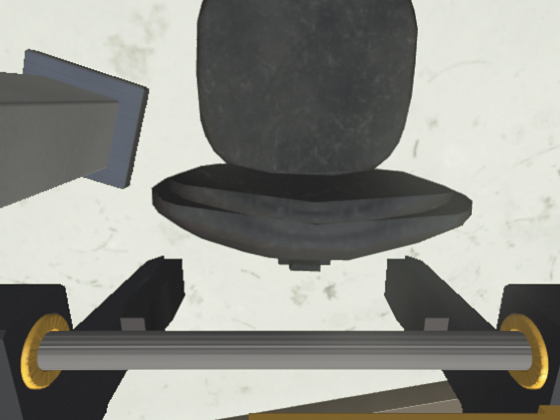

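```bash
cat >> h.py <<'E'
def ori(a): # tool z down, y axis at world angle a
    y=np.array([np.cos(a),np.sin(a),0]); z=np.array([0,0,-1.]); return R.from_matrix(np.c_[np.cross(y,z),y,z]).as_rotvec()
def xang(): # angle of tool y axis
    m=R.from_rotvec(env.get_obs()["tcp_rot"]).as_matrix(); return np.arctan2(m[1,1],m[0,1])
def snap(n,name):
    w=read_camera(n); cv2.imwrite("pics/"+name,w["frame"][:,:,::-1]); return w
E
python3 - <<'E'
from h import *
o=env.get_obs(); t=o["tcp_pos"]; az=np.arctan2(t[1],t[0])
j=kinematics.inverse_kinematics([.45*np.cos(az),.45*np.sin(az),.42],o["tcp_rot"]); print(j)
env.move_j(j)
j=np.array(j); j[0]=-0.72; env.move_j(j)
o=env.get_obs(); print(o["tcp_pos"],xang(),o["time_s"],o["joint_pos"].round(2))
import pickle
w=snap("wrist","w1.png"); pickle.dump(w,open("w1.pkl","wb"))
E
```

```text
[ 1.18089355  0.17539013 -0.0267741   2.02601288  0.00582394  0.94030618
 -0.1058492 ]
[0.36044104 0.2694205  0.41997909] 0.6420819940204301 4.5583 [-0.72  0.18 -0.03  2.03  0.01  0.94 -0.11]
```

View pics/w1.png

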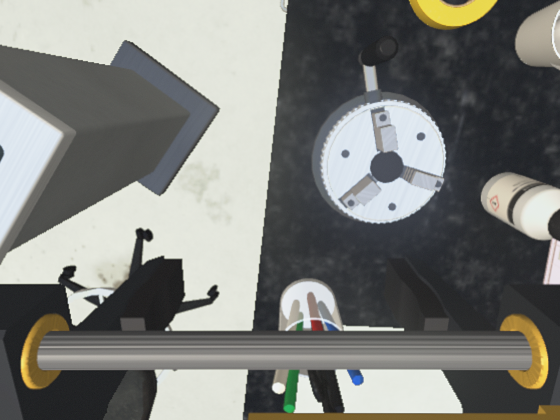

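```bash
python3 - <<'E'
from h import *
import pickle
w=pickle.load(open("w1.pkl","rb"))
crop(w,390,110,200,200,4,"w1c.png")
g=w["frame"].astype(int)
m=(g.min(2)>135).astype(np.uint8); m[:75]=0;m[:,:310]=0;m[235:]=0;m[:,460:]=0
m=cv2.morphologyEx(m,cv2.MORPH_OPEN,np.ones((7,7)))
cs,_=cv2.findContours(m,cv2.RETR_EXTERNAL,cv2.CHAIN_APPROX_NONE); c=max(cs,key=cv2.contourArea)
from scipy.optimize import least_squares
h=cv2.convexHull(c)
for z in [.043]:
    P=np.array([onz(w,*x[0],z)[:2] for x in h])
    print(least_squares(lambda t:np.hypot(*(P-t[:2]).T)-t[2],[.43,.34,.057],loss="soft_l1",f_scale=.001).x)
d=(g.max(2)<70).astype(np.uint8); n,l,s,cc=cv2.connectedComponentsWithStats(d)
for i in range(1,n):
    if abs(cc[i]-[386,167]).max()<15: print(s[i],cc[i],onz(w,*cc[i],.048))
E
```

```text
[0.42718771 0.33765059 0.06023863]
```

View pics/w1c.png

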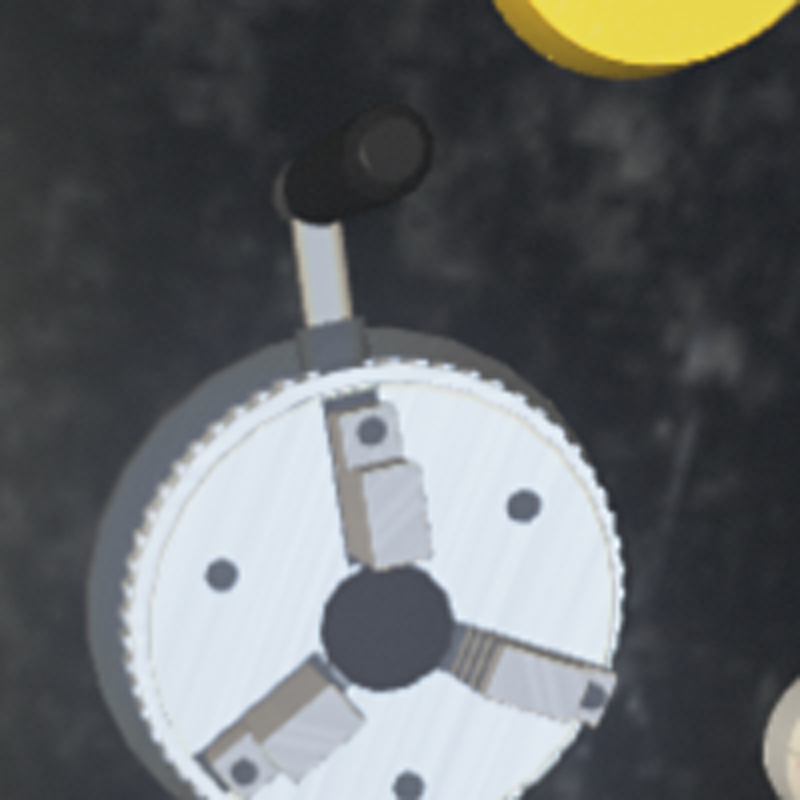

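```bash
python3 - <<'E'
from h import *
import pickle
w=pickle.load(open("w1.pkl","rb"))
pd=onz(w,386.5-.4,166.75-.4,.048); k=onz(w,389-.4,45.5-.4,.098)
d=k-pd; print(pd,k,np.hypot(*d[:2]),np.arctan2(d[1],d[0]))
for l in ["chuck","knob","bottle","jaw_1"]: print(l,[(np.round(x["location"],4),round(x["confidence"],2)) for x in spotter.boxes_of(l,read_camera("wrist"))])
E
```

```text
[0.4304845  0.33754395 0.048     ] [0.35473701 0.40646473 0.098     ] 0.10240973710544798 2.403348213690907
chuck [(array([0.4147, 0.3414, 0.0431]), 0.76)]
knob [(array([0.3731, 0.3854, 0.0383]), 0.71)]
bottle [(array([0.5569, 0.3862, 0.0706]), 0.78)]
jaw_1 [(array([0.4565, 0.3512, 0.0703]), 0.85), (array([0.4061, 0.3572, 0.0671]), 0.83), (array([0.4225, 0.3036, 0.068 ]), 0.66)]
```

```bash
cat >> h.py <<'E'
C=np.array([.4305,.3375]); RK=.102
def kp(th,z=.222,r=RK): return [C[0]+r*np.cos(th),C[1]+r*np.sin(th),z]
def ko(th): return ori(th+np.pi/2-np.pi)
def st(): 
    o=env.get_obs(); print("t",round(o["time_s"],2),"tcp",o["tcp_pos"].round(4),"F",o["contact_force"].round(1),"w",round(o["width"],3),"j",o["joint_pos"].round(2))
E
python3 - <<'E'
from h import *
th=2.403
env.movep(kp(th,.36),ko(th)); effector.command_gripper(0.5,10)
st()
w=snap("wrist","w2.png")
print(env.move_straight(kp(th),feed=.12,f_stop=8)); 
effector.command_gripper(0.24,10); st()
snap("scene","s2.png")
crop(read_camera("scene"),285,230,140,120,5,"s2c.png")
E
```

```text
t 6.44 tcp [0.3551 0.4062 0.36  ] F [0.  1.1 0.3] w 0.497 j [-0.85  0.41 -0.11  1.87  0.06  0.87 -0.15]
False
t 8.31 tcp [0.3551 0.4062 0.222 ] F [ 1.3 -0.  -0.4] w 0.239 j [-0.87  0.62 -0.09  1.94  0.09  0.58 -0.18]
```

View pics/s2c.png

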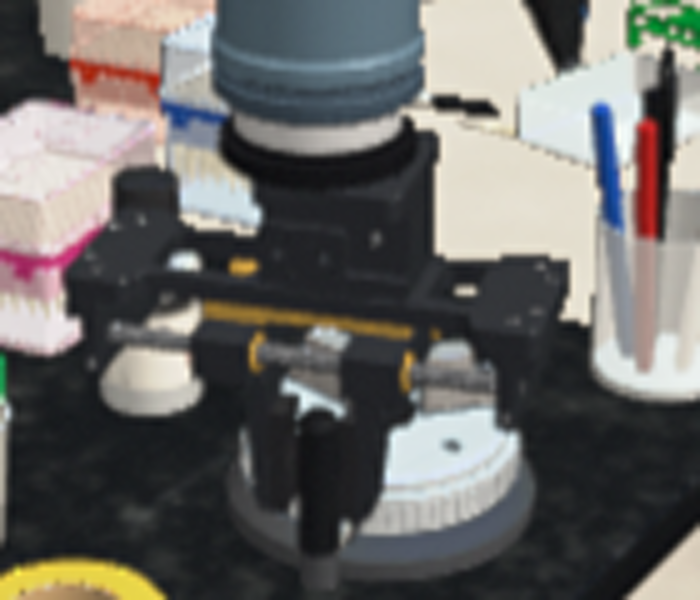

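View pics/w2.png

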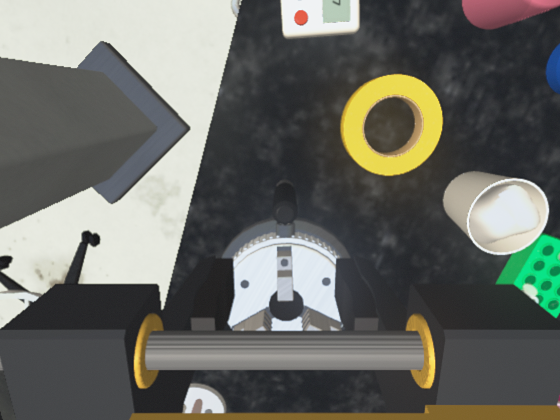

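```bash
python3 - <<'E'
from h import *
w=read_camera("wrist"); q=read_camera("scene")
cv2.imwrite("pics/w3.png",w["frame"][:,:,::-1])
th=2.403
print(proj(w,kp(th,.098)),proj(w,kp(th,.056)))
G=(0,255,0)
mk=[(kp(th,.098),G),(kp(th,.056),G),(kp(th,.036),G),(kp(th,.098,.111),(0,0,255)),(kp(th,.098,.093),(255,0,0))]
crop(q,285,230,140,120,5,"s3c.png",mk)
E
```

```text
[286.48290597 339.13524526] [285.87940424 278.94295838]
```

View pics/w3.png

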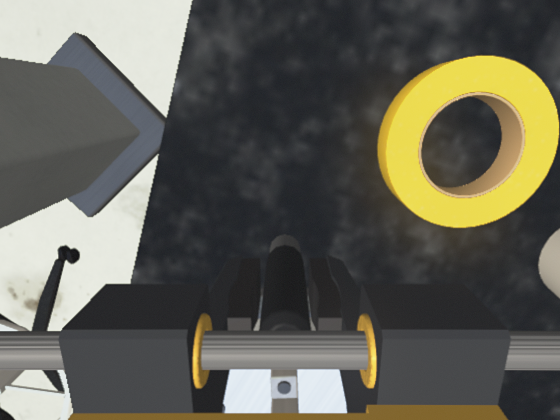

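View pics/s3c.png

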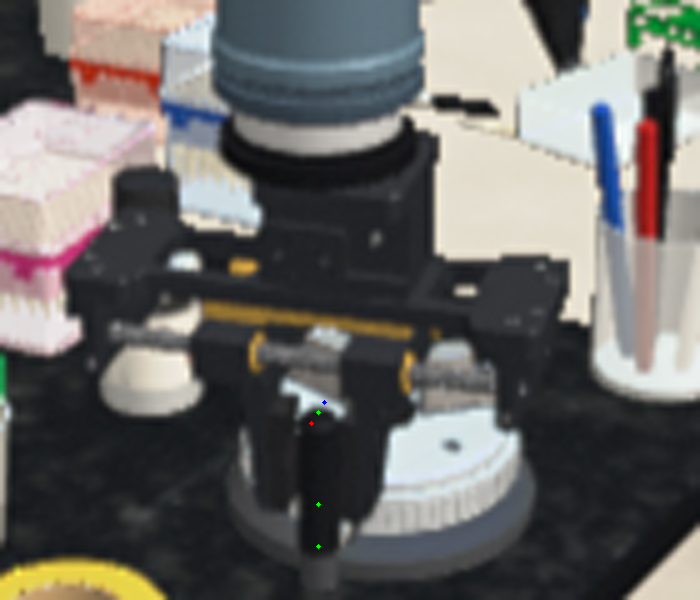

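```bash
python3 - <<'E'
from h import *
th0=2.403
ths=np.linspace(th0,th0+1.16,10)[1:]
for th in ths:
    s=env.move_straight(kp(th),ko(th),feed=.08,f_stop=22); st()
    if s: print("stop at",th-th0); break
w=snap("wrist","w4.png"); snap("top","t4.png")
E
```

```text
t 8.82 tcp [0.3471 0.3963 0.2223] F [1.  1.4 1. ] w 0.242 j [-0.84  0.61 -0.12  1.97  0.13  0.57 -0.09]
t 9.14 tcp [0.3403 0.3851 0.2223] F [ 1.1  3.  -0.5] w 0.236 j [-0.81  0.6  -0.15  2.    0.16  0.55  0.01]
t 9.46 tcp [0.3349 0.3728 0.2221] F [0.6 2.3 1.4] w 0.237 j [-0.78  0.59 -0.19  2.03  0.2   0.54  0.11]
t 9.78 tcp [0.331  0.3601 0.2219] F [0.8 1.3 1.8] w 0.238 j [-0.74  0.58 -0.22  2.06  0.24  0.53  0.21]
t 10.09 tcp [0.3289 0.3471 0.2219] F [1.1 1.7 1.2] w 0.24 j [-0.7   0.57 -0.25  2.08  0.27  0.52  0.32]
t 10.41 tcp [0.3285 0.3339 0.2219] F [-0.5  1.6  0.8] w 0.238 j [-0.66  0.56 -0.29  2.11  0.31  0.51  0.43]
t 10.72 tcp [0.3298 0.3208 0.2219] F [-1.3  1.   0.9] w 0.236 j [-0.61  0.56 -0.32  2.12  0.35  0.51  0.54]
t 11.04 tcp [0.3328 0.308  0.2219] F [-0.8  0.9  0.9] w 0.236 j [-0.56  0.55 -0.35  2.14  0.38  0.51  0.66]
t 11.36 tcp [0.3358 0.3004 0.2222] F [ -7.4  18.1 -12.6] w 0.261 j [-0.51  0.56 -0.39  2.15  0.41  0.5   0.79]
```

```bash
python3 - <<'E'
from h import *
th=2.403+1.09
env.move_straight(kp(th),ko(th),feed=.08)
effector.command_gripper(0.5); st()
env.move_straight(kp(th,.36),feed=.25)
# go look pose: behind the chuck
env.movep([.36,.27,.42],ori(.642)); st()
w=snap("wrist","w5.png"); 
import pickle; pickle.dump(w,open("w5.pkl","wb"))
E
```

```text
t 12.22 tcp [0.3349 0.3021 0.222 ] F [ 0.2  0.2 -0. ] w 0.5 j [-0.53  0.55 -0.37  2.14  0.4   0.51  0.72]
t 13.92 tcp [0.3597 0.27   0.4188] F [ 0.1  0.2 -0.4] w 0.505 j [-0.5   0.19 -0.27  2.02  0.06  0.95 -0.16]
```

View pics/w5.png

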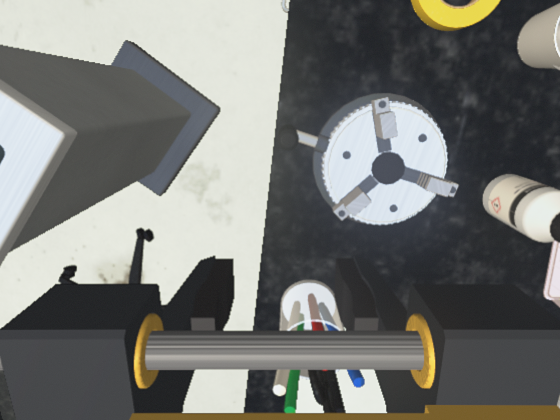

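```bash
python3 - <<'E'
from h import *
effector.command_gripper(0.9)
w=read_camera("wrist")
print([np.round(onz(w,*x,.098),4) for x in [(290,137)]])
B=[.563,.390]
j=kinematics.inverse_kinematics([*B,.34],ori(1.57)); print(np.round(j,2))
env.movep([.48,.36,.36],ori(1.2)); st()
env.movep([*B,.34],ori(1.57)); st()
w=snap("wrist","w6.png")
import pickle; pickle.dump(w,open("w6.pkl","wb"))
print([(np.round(x["location"],4),round(x["confidence"],2)) for x in spotter.boxes_of("bottle",w)])
E
```

```text
[array([0.3359, 0.3087, 0.098 ])]
[-0.46  0.69 -0.33  1.47  0.24  1.02  0.72]
t 15.38 tcp [0.4794 0.3597 0.3599] F [0.2 1.3 0.6] w 0.898 j [-0.5   0.52 -0.3   1.7   0.18  0.95  0.33]
t 15.83 tcp [0.5627 0.3895 0.3407] F [ 1.2 -0.2 -0.1] w 0.902 j [-0.44  0.69 -0.36  1.47  0.27  1.03  0.71]
[(array([0.4214, 0.5073, 0.0119]), 0.62)]
```

View pics/w6.png

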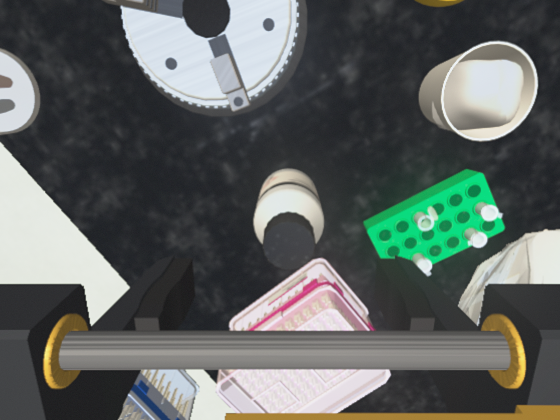

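```bash
python3 - <<'E'
from h import *
import pickle
w=pickle.load(open("w6.pkl","rb"))
crop(w,300,230,150,130,5,"w6c.png")
g=w["frame"].astype(int)
for u,v in [(289,239)]: print(onz(w,u,v,.117))
# body base edge top: centre of visible base circle
print("box corner",onz(w,320,260,.088))
E
```

```text
[0.56626708 0.392171   0.117     ]
box corner [0.5930498  0.41377986 0.088     ]
```

View pics/w6c.png

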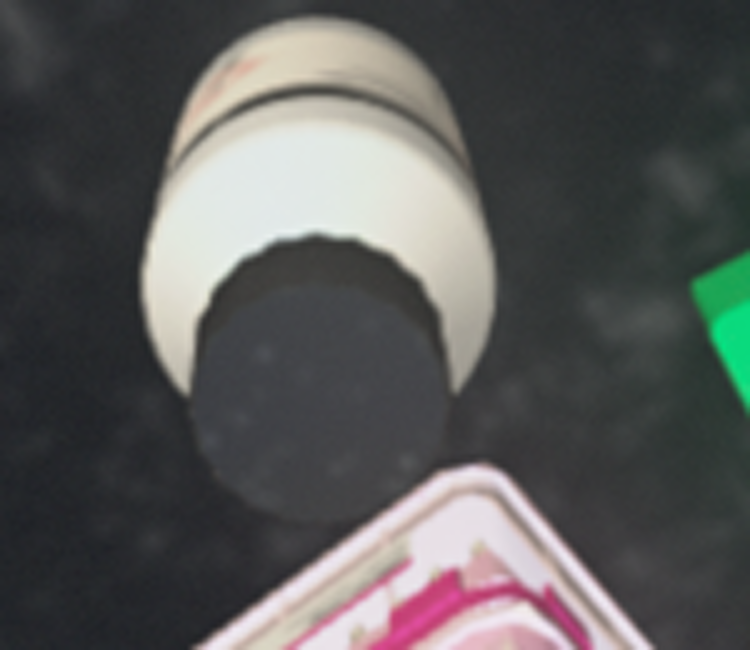

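```bash
python3 - <<'E'
from h import *
import pickle
w=pickle.load(open("w6.pkl","rb"))
b=onz(w,288.8,245,.117); print(b, np.linalg.norm(onz(w,225+450/5,245,.117)-onz(w,225+192/5,245,.117)))
q=read_camera("scene"); G=(0,255,0)
a=onz(w,225+70/5,165+650/5,.088)
o=env.get_obs()["tcp_pos"]
env.move_straight([b[0]-.001,b[1],.34],feed=.1)
print(env.move_straight([b[0]-.001,b[1],.222],feed=.1,f_stop=6)); st()
effector.command_gripper(0.7); w=snap("wrist","w7.png")
q=snap("scene","s7.png"); crop(q,250,230,140,120,5,"s7c.png")
E
```

```text
[0.57006306 0.39205278 0.117     ] 0.030512254010615587
False
t 17.57 tcp [0.5694 0.3923 0.2228] F [-0.4  0.   0.3] w 0.898 j [-0.46  0.84 -0.32  1.5   0.32  0.85  0.67]
```

View pics/s7c.png

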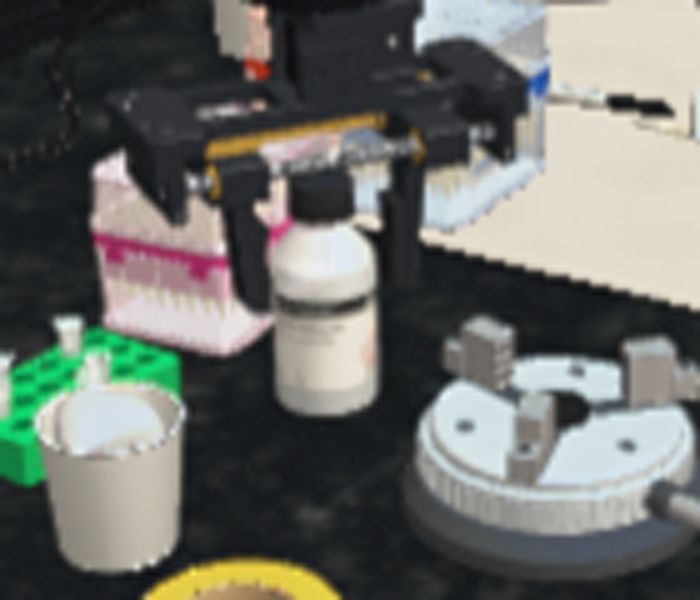

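View pics/w7.png

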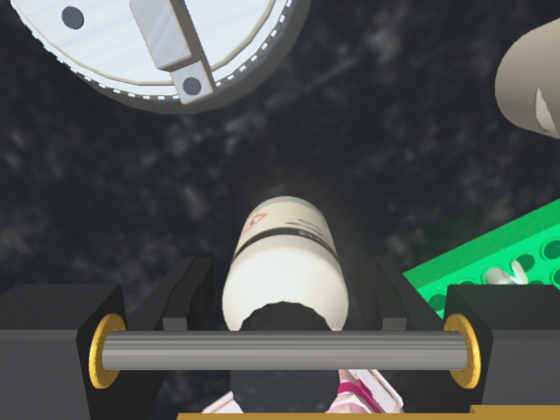

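```bash
python3 - <<'E'
from h import *
w=read_camera("wrist"); q=read_camera("scene")
print("front base",onz(w,285,196.5,0))
print("cap front upper-lower edge row302", onz(w,285,302,.100))
for b in [(.57,.392),(.563,.392)]:
  mk=[]
  for z,r in [(0,.025),(.07,.025),(.117,.016)]:
    for a in np.linspace(0,2*np.pi,36): mk.append(([b[0]+r*np.cos(a),b[1]+r*np.sin(a),z],(0,255,0)))
  crop(q,250,230,140,120,5,"s8_%d.png"%(b[0]*1000),mk)
  crop(w,290,260,150,120,4,"w8_%d.png"%(b[0]*1000),mk)
a=[cv2.imread("pics/s8_570.png")[150:430,200:450],cv2.imread("pics/s8_563.png")[150:430,200:450]]
cv2.imwrite("pics/s8.png",np.hstack(a))
a=[cv2.imread("pics/w8_570.png")[:,100:480],cv2.imread("pics/w8_563.png")[:,100:480]]
cv2.imwrite("pics/w8.png",np.hstack(a))
E
```

```text
front base [0.54636612 0.39240934 0.        ]
cap front upper-lower edge row302 [0.55386098 0.39208925 0.1       ]
```

View pics/s8.png

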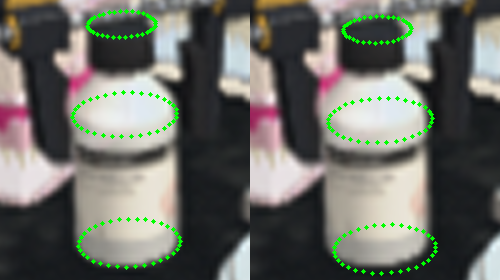

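View pics/w8.png

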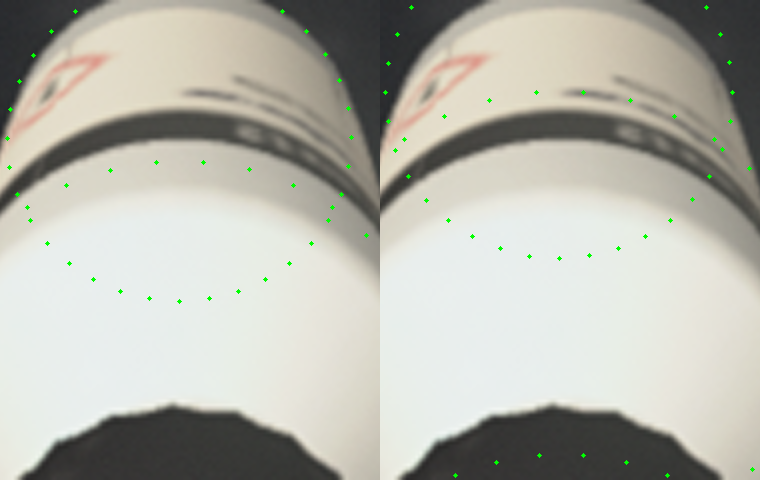

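```bash
python3 - <<'E'
from h import *
t=env.get_obs()["tcp_pos"]
env.move_straight([.5708,.3922,.2225],feed=.05)
effector.command_gripper(0.0,20); st()
z0=env.get_obs()["tcp_pos"][2]
env.move_straight([.5708,.3922,.34],feed=.15); st()
env.move_straight([*C,.34],ori(1.57),feed=.15); st()
q=snap("scene","s9.png"); crop(q,285,200,140,120,5,"s9c.png"); w=snap("wrist","w9.png")
print(z0)
E
```

```text
t 18.82 tcp [0.5708 0.3922 0.2225] F [0.1 0.1 0.5] w 0.545 j [-0.46  0.84 -0.32  1.5   0.32  0.85  0.68]
t 19.75 tcp [0.5704 0.3918 0.3388] F [ 0.4  0.6 -2.7] w 0.55 j [-0.44  0.7  -0.36  1.45  0.27  1.04  0.71]
t 20.9 tcp [0.4313 0.3377 0.34  ] F [ 0.1 -0.1 -1.1] w 0.547 j [-0.43  0.48 -0.4   1.85  0.24  0.86  0.62]
0.222499067024828
```

View pics/s9c.png

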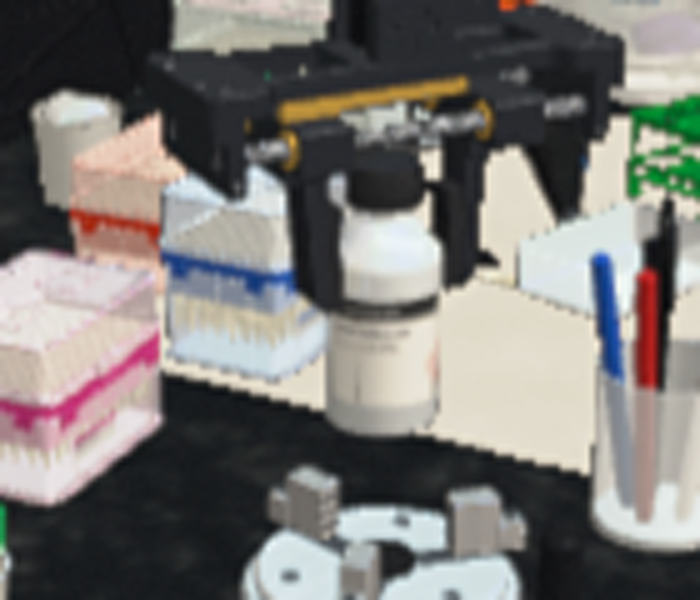

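View pics/w9.png

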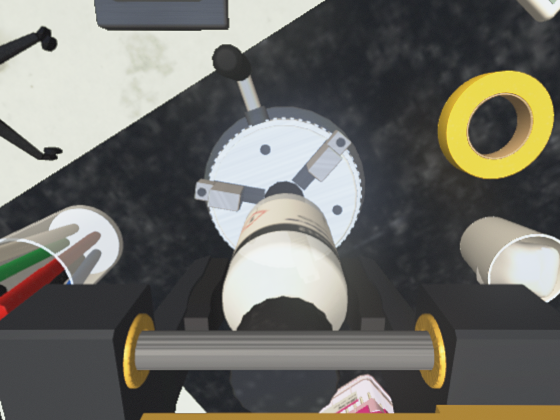

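```bash
python3 - <<'E'
from h import *
print(env.move_straight([*C,.282],feed=.1)); st()
print(env.move_straight([*C,.268],feed=.03,f_stop=4)); st()
q=snap("scene","s10.png"); crop(q,285,220,120,120,5,"s10c.png"); w=snap("wrist","w10.png")
E
```

```text
False
t 21.73 tcp [0.4307 0.3378 0.2823] F [-0.8  0.8 -2. ] w 0.548 j [-0.46  0.56 -0.37  1.89  0.29  0.75  0.57]
True
t 22.16 tcp [0.4306 0.3376 0.2701] F [0.4 1.2 2.1] w 0.547 j [-0.47  0.58 -0.37  1.89  0.3   0.72  0.57]
```

View pics/s10c.png

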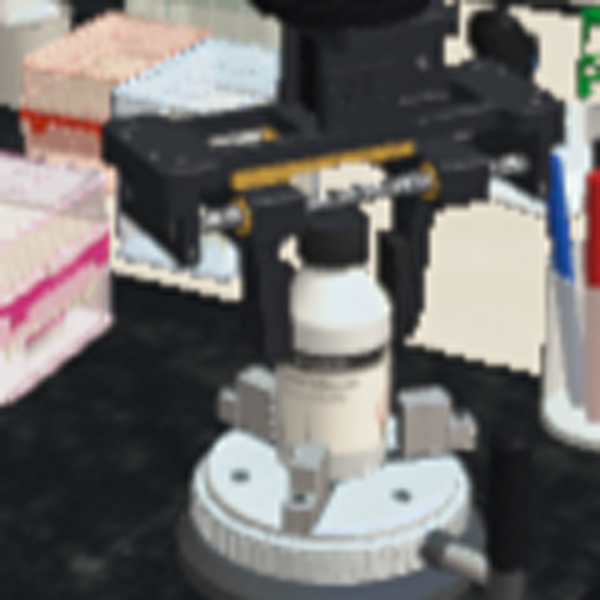

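View pics/w10.png

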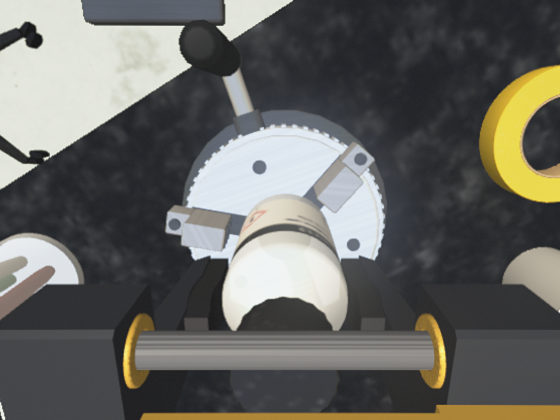

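```bash
python3 - <<'E'
from h import *
effector.command_gripper(0.62); env.sleep(.1)
effector.command_gripper(0.95); st()
env.sleep(.3)
env.move_straight([C[0],C[1],.40],feed=.15); st()
env.movep([.36,.27,.44],ori(.642)); st()
w=snap("wrist","w11.png"); q=snap("scene","s11.png"); crop(q,285,230,120,120,5,"s11c.png")
k=[x for x in spotter.boxes_of("knob",w)]; print([(np.round(x["location"],4),x["confidence"]) for x in k])
import pickle; pickle.dump((w,q),open("w11.pkl","wb"))
E
```

```text
t 23.26 tcp [0.4303 0.3371 0.2697] F [ 0.6 -0.1  0.1] w 0.951 j [-0.47  0.58 -0.36  1.89  0.3   0.72  0.57]
t 24.57 tcp [0.4303 0.3372 0.3991] F [ 0.   0.3 -0. ] w 0.95 j [-0.41  0.4  -0.43  1.8   0.2   0.98  0.65]
t 25.37 tcp [0.3601 0.2703 0.4396] F [0.  0.3 0.5] w 0.951 j [-0.49  0.17 -0.28  1.99  0.05  0.99 -0.15]
[(array([0.3728, 0.3144, 0.0351]), 0.82), (array([0.4042, 0.3327, 0.0427]), 0.72)]
```

View pics/s11c.png

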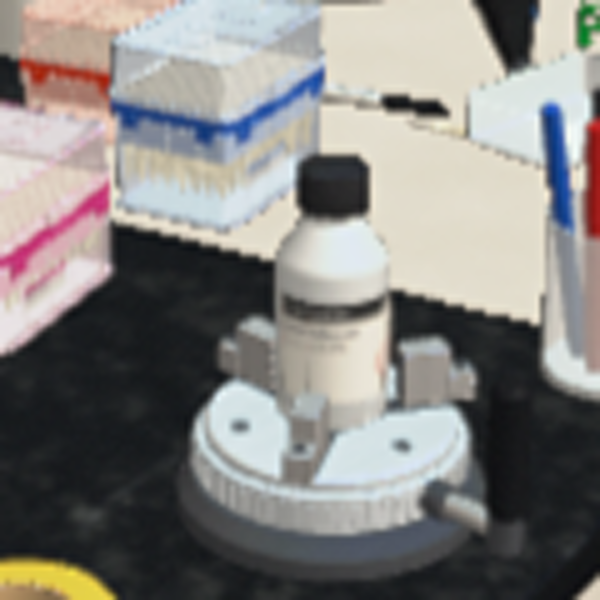

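View pics/w11.png

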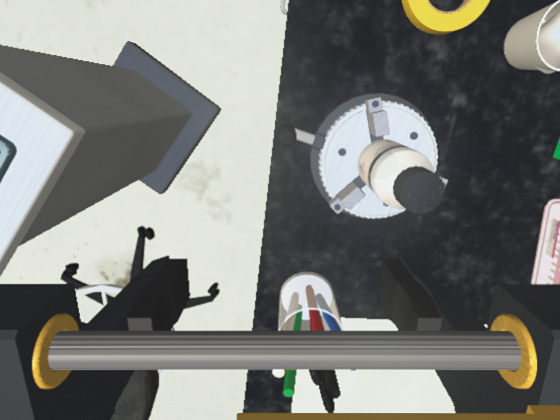

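```bash
python3 - <<'E'
from h import *
th0=3.49
effector.command_gripper(0.5)
env.movep(kp(th0,.36),ko(th0)); st()
print(env.move_straight(kp(th0),feed=.12,f_stop=8)); st()
effector.command_gripper(0.24,10); st()
th=th0
while th>2.75:
    th-=.1 if th>3.05 else .04
    s=env.move_straight(kp(th),ko(th),feed=.07 if th>3.05 else .03,f_stop=25); st()
    F=np.linalg.norm(env.get_obs()["contact_force"])
    if s or F>25: print("stop",th,s,F); break
q=snap("scene","s12.png"); crop(q,285,230,120,120,5,"s12c.png")
E
```

```text
t 27.24 tcp [0.3349 0.3027 0.3603] F [-1.1  0.4  0.7] w 0.499 j [-0.45  0.3  -0.45  2.06  0.18  0.81  0.92]
False
t 28.54 tcp [0.3349 0.3029 0.2225] F [-0.6  0.   0.1] w 0.501 j [-0.56  0.55 -0.33  2.15  0.36  0.5   0.75]
t 29.06 tcp [0.3346 0.303  0.2222] F [0.2 1.5 1.3] w 0.239 j [-0.56  0.55 -0.33  2.15  0.36  0.5   0.75]
t 29.35 tcp [0.3316 0.3123 0.2219] F [-0.   0.2 -0.3] w 0.239 j [-0.6   0.55 -0.3   2.14  0.33  0.5   0.66]
t 29.64 tcp [0.3296 0.3219 0.2218] F [ 1.4 -1.7 -0.9] w 0.239 j [-0.64  0.55 -0.28  2.12  0.31  0.5   0.57]
t 29.93 tcp [0.3285 0.3322 0.2218] F [ 0.6 -1.8 -0.9] w 0.239 j [-0.68  0.56 -0.25  2.11  0.28  0.51  0.48]
t 30.23 tcp [0.3284 0.3425 0.2218] F [ 0.1 -1.5 -1.5] w 0.239 j [-0.72  0.56 -0.23  2.09  0.25  0.51  0.4 ]
t 30.72 tcp [0.3295 0.3524 0.2218] F [ 0.4 -4.6 -1.3] w 0.241 j [-0.75  0.57 -0.2   2.08  0.22  0.52  0.31]
t 31.0 tcp [0.3301 0.3567 0.2218] F [-1.1 -4.5 -1.1] w 0.242 j [-0.76  0.57 -0.19  2.07  0.21  0.52  0.28]
t 31.28 tcp [0.331  0.3608 0.2219] F [-0.9 -3.9 -2.4] w 0.242 j [-0.77  0.57 -0.18  2.06  0.2   0.52  0.24]
t 31.57 tcp [0.332  0.3649 0.2219] F [-1.7 -3.8 -1.8] w 0.241 j [-0.79  0.58 -0.17  2.05  0.19  0.53  0.21]
t 31.85 tcp [0.3332 0.3686 0.2219] F [-1.4 -4.2 -1.2] w 0.239 j [-0.8   0.58 -0.16  2.04  0.17  0.53  0.18]
t 32.13 tcp [0.3343 0.3715 0.2217] F [-2.8 -8.2  1.2] w 0.24 j [-0.81  0.58 -0.15  2.03  0.16  0.54  0.15]
t 32.42 tcp [0.3354 0.374  0.2216] F [ -5.  -11.9   6.8] w 0.239 j [-0.82  0.59 -0.14  2.03  0.15  0.54  0.11]
```

View pics/s12c.png

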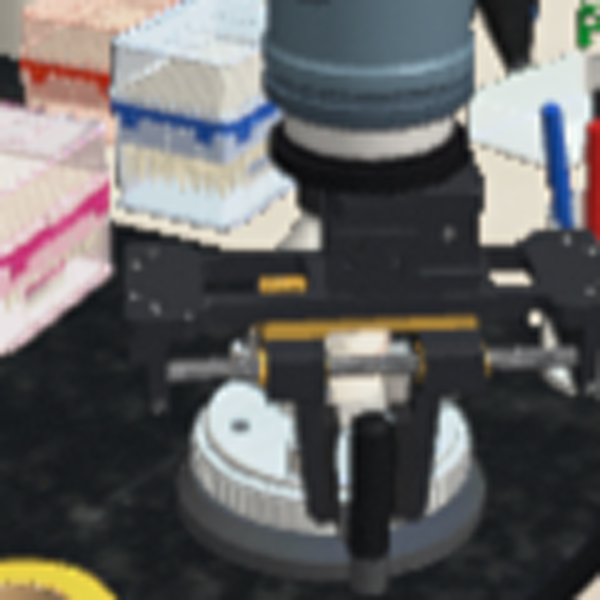

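```bash
python3 - <<'E'
from h import *
th=2.73
while th>2.4:
    th-=.04
    s=env.move_straight(kp(th),ko(th),feed=.03,f_stop=25); st()
    t=env.get_obs(); F=np.linalg.norm(t["contact_force"]); d=t["tcp_pos"][:2]-C; print(round(np.arctan2(d[1],d[0]),4),F)
    if s or F>32: break
w=snap("wrist","w13.png")
E
```

```text
t 32.82 tcp [0.3375 0.3775 0.2213] F [ -7.5 -19.1  14.5] w 0.282 j [-0.83  0.59 -0.12  2.01  0.13  0.55  0.07]
2.7351 25.14086535765114
t 33.1 tcp [0.3396 0.3808 0.2211] F [ -5.8 -19.2  12. ] w 0.361 j [-0.84  0.6  -0.11  2.01  0.12  0.56  0.04]
2.6973 23.387859261607268
t 33.38 tcp [0.3419 0.3839 0.221 ] F [ -5.4 -20.7  11.8] w 0.443 j [-0.85  0.6  -0.1   2.    0.11  0.56  0.01]
2.6592 24.430339347238842
t 33.67 tcp [0.3444 0.3869 0.2209] F [ -3.7 -20.6  10.9] w 0.52 j [-0.86  0.6  -0.09  1.99  0.1   0.57 -0.02]
2.6205 23.62443323517144
t 33.95 tcp [0.347  0.3898 0.2207] F [ -2.3 -22.1  11. ] w 0.591 j [-0.87  0.61 -0.08  1.98  0.09  0.57 -0.05]
2.5822 24.847580764229654
t 34.23 tcp [0.3492 0.3927 0.2203] F [ -2.3 -23.1   7.7] w 0.666 j [-0.88  0.61 -0.07  1.97  0.08  0.58 -0.08]
2.5455 24.446352254836647
t 34.52 tcp [0.3515 0.3955 0.22  ] F [ -2.5 -23.6   6.7] w 0.74 j [-0.89  0.62 -0.06  1.96  0.07  0.58 -0.11]
2.5078 24.603517016871738
t 34.8 tcp [0.354  0.3984 0.2197] F [ -3.1 -23.4   4.8] w 0.819 j [-0.89  0.62 -0.05  1.95  0.06  0.59 -0.14]
2.4694 24.089492124694424
t 35.08 tcp [0.3564 0.4013 0.2194] F [ -4.5 -23.5   3.2] w 0.894 j [-0.9   0.63 -0.04  1.94  0.05  0.59 -0.17]
2.4308 24.167871373818553
```

View pics/w13.png

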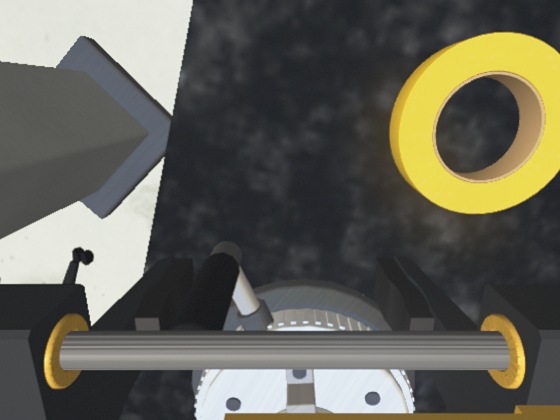

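```bash
python3 - <<'E'
from h import *
effector.command_gripper(1.0); st()
th=2.70
env.move_straight(kp(th),ko(th),feed=.06,f_stop=6); st()
env.move_straight(kp(th,.36),feed=.2); st()
env.movep([.36,.27,.44],ori(.642)); st()
w=snap("wrist","w14.png"); q=snap("scene","s14.png"); crop(q,285,230,120,120,5,"s14c.png")
crop(w,380,150,170,160,4,"w14c.png")
import pickle; pickle.dump((w,q),open("w14.pkl","wb"))
E
```

```text
t 35.48 tcp [0.3567 0.4046 0.2203] F [ -2.  -13.8  -1.4] w 1.0 j [-0.9   0.63 -0.04  1.94  0.05  0.59 -0.17]
t 35.73 tcp [0.3539 0.4015 0.22  ] F [-0.8 -2.7  0.9] w 0.999 j [-0.89  0.62 -0.05  1.95  0.06  0.58 -0.14]
t 36.6 tcp [0.3382 0.3812 0.3593] F [-1.4  0.6  0.4] w 0.997 j [-0.88  0.36 -0.06  1.94  0.03  0.85 -0.13]
t 37.21 tcp [0.3597 0.2706 0.4392] F [-0.7 -0.2  0.1] w 0.998 j [-0.75  0.15  0.01  2.   -0.    0.99 -0.1 ]
```

View pics/s14c.png

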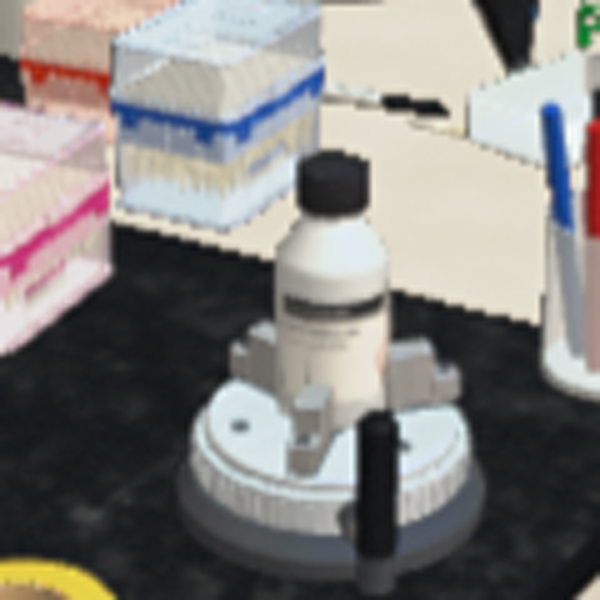

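View pics/w14c.png

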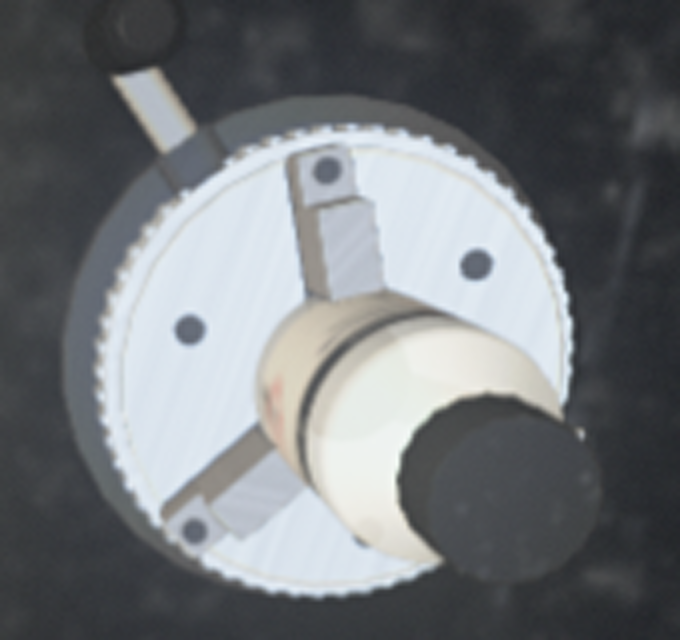

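```bash
python3 - <<'E'
from h import *
import pickle
w,q=pickle.load(open("w14.pkl","rb"))
k=onz(w,328.4,75.1,.098); d=k[:2]-C; print(k,np.hypot(*d),np.arctan2(d[1],d[0]))
G=(0,255,0); mk=[]
for z,r in [(.048,.025),(.118,.025),(.165,.016)]:
    for a in np.linspace(0,2*np.pi,36): mk.append(([C[0]+r*np.cos(a),C[1]+r*np.sin(a),z],G))
mk.append((k,(0,0,255)))
crop(q,285,230,120,120,5,"s15c.png",mk); crop(w,380,150,170,160,4,"w15c.png",mk)
a=cv2.imread("pics/s15c.png")[100:480,150:450]; b=cv2.resize(cv2.imread("pics/w15c.png"),None,fx=.6,fy=.6)
b=b[:380]; cv2.imwrite("pics/x15.png",np.hstack([a,b]))
E
```

```text
[0.33178469 0.36638496 0.098     ] 0.10285453024076145 2.8569305369875995
```

View pics/x15.png

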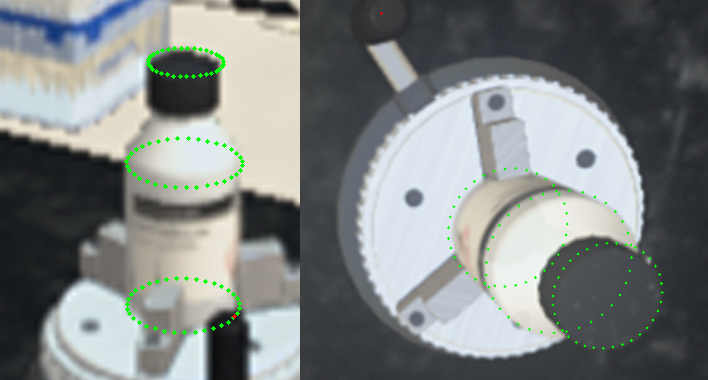

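```bash
python3 - <<'E'
from h import *
th=2.857
effector.command_gripper(0.5,40)
env.movep(kp(th,.36),ko(th)); 
print(env.move_straight(kp(th),feed=.12,f_stop=8)); st()
effector.command_gripper(0.26,40); st()
for i in range(14):
    th-=.02
    s=env.move_straight(kp(th),ko(th),feed=.03)
    t=env.get_obs(); F=t["contact_force"]; d=t["tcp_pos"][:2]-C
    ta=np.array([np.sin(th),-np.cos(th)]); print(round(t["time_s"],1),"cmd",round(th,3),"act",round(np.arctan2(d[1],d[0]),4),F.round(1),round(t["width"],3))
    if np.linalg.norm(F)>30: break
E
```

```text
False
t 39.97 tcp [0.3329 0.3664 0.2226] F [ 0.6 -0.  -0.6] w 0.502 j [-0.85  0.57 -0.09  2.05  0.09  0.52  0.28]
t 40.47 tcp [0.3326 0.3662 0.2221] F [0.2 0.4 0.6] w 0.258 j [-0.85  0.57 -0.09  2.05  0.09  0.52  0.28]
40.7 cmd 2.837 act 2.8349 [-0.  -0.5 -1.3] 0.26
41.0 cmd 2.817 act 2.8154 [-0.2 -0.3  0. ] 0.262
41.2 cmd 2.797 act 2.8046 [-0.5 -3.6  1.7] 0.259
41.5 cmd 2.777 act 2.7949 [-2.4 -7.7  4.6] 0.256
41.7 cmd 2.757 act 2.7825 [-2.8 -9.9  7.8] 0.266
42.0 cmd 2.737 act 2.7698 [ -4.1 -12.6   8.6] 0.265
42.2 cmd 2.717 act 2.7574 [ -4.6 -13.6  11.5] 0.266
42.5 cmd 2.697 act 2.7449 [ -4.5 -16.   12. ] 0.264
42.7 cmd 2.677 act 2.7327 [ -6.1 -18.5  14. ] 0.261
43.0 cmd 2.657 act 2.7206 [ -6.9 -21.6  14.5] 0.261
43.2 cmd 2.637 act 2.7084 [ -9.5 -23.   18.1] 0.266
```

```bash
python3 - <<'E'
from h import *
th=2.815
env.move_straight(kp(th),ko(th),feed=.04); st()
effector.command_gripper(0.5); th=2.84
env.move_straight(kp(th),ko(th),feed=.04); st()
env.move_straight(kp(th,.36),feed=.2)
env.movep([.36,.27,.44],ori(.642)); st()
w=snap("wrist","w16.png"); q=snap("scene","s16.png"); t=snap("top","t16.png")
for l in ["foil_cup","tool_cup","cool_rack","tip_box","tape_roll"]:
  print(l,[np.round(x["location"],3) for x in spotter.boxes_of(l,q)[:1]])
G=(0,255,0); mk=[]
for z,r in [(.048,.025),(.118,.025),(.165,.016)]:
    for a in np.linspace(0,2*np.pi,36): mk.append(([C[0]+r*np.cos(a),C[1]+r*np.sin(a),z],G))
crop(q,285,230,120,120,5,"s16c.png"); crop(w,380,150,170,160,4,"w16c.png")
a=cv2.imread("pics/s16c.png")[100:580,150:450]; b=cv2.resize(cv2.imread("pics/w16c.png"),None,fx=.72,fy=.75)
cv2.imwrite("pics/x16.png",np.hstack([a,b]))
E
```

```text
t 43.82 tcp [0.334  0.3706 0.2221] F [-0.5 -1.9  0.2] w 0.258 j [-0.87  0.58 -0.08  2.04  0.08  0.52  0.24]
t 44.57 tcp [0.3331 0.3676 0.222 ] F [-0.2 -0.5  0.6] w 0.501 j [-0.86  0.58 -0.08  2.05  0.09  0.52  0.26]
t 45.99 tcp [0.3595 0.2706 0.4388] F [-0.1  0.8  0.1] w 0.503 j [-0.79  0.15  0.05  2.01 -0.01  0.99 -0.09]
foil_cup [array([0.464, 0.53 , 0.053])]
tool_cup [array([0.46 , 0.173, 0.072])]
cool_rack [array([0.583, 0.542, 0.024])]
tip_box [array([0.665, 0.419, 0.06 ])]
tape_roll [array([0.369, 0.515, 0.016])]
```

View pics/x16.png

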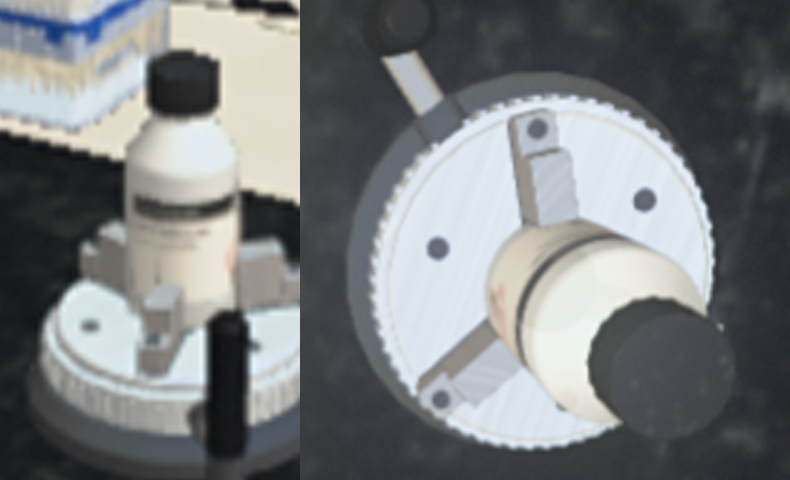

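View pics/s16.png

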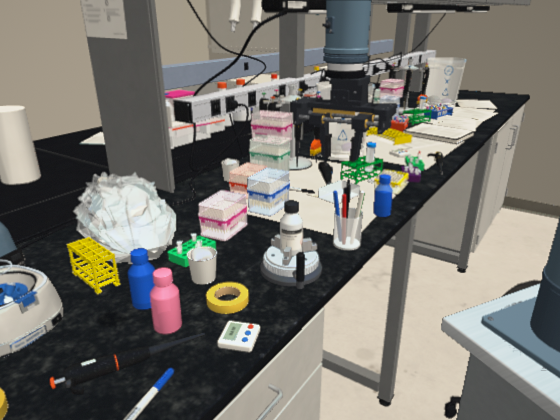

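```bash
python3 - <<'E'
from h import *
env.job_done(); st()
E
```

```text
the job is handed in; nothing more can be done
the job is handed in; nothing more can be done
```

The bottle is clamped upright in the chuck, and I handed the job in at about 46 s of the 64 s allowed. No verdict came back.

- **Opening:** I swung the handle anticlockwise until it met the end stop. The jaws showed fully open in the picture.
- **Placing:** I took the white bottle with the black cap, not the blue or pink ones. Touchdown on the pad came at the expected height (tool at 0.2701 m against 0.2705 m). I let go, and it stood upright between the open jaws.
- **Clamping:** I swung the handle back clockwise until it resisted.
    - On the first push the grip force was too low: the fingers were forced open at about 20–25 N.
    - A second push at 40 N grip force took about 30 N with the force rising steadily. The handle rested in the same place afterwards, as far as the pictures show.

**Last checks:**
- In the scene and wrist pictures the bottle is upright. After the first push its outline matched the chuck's axis; I did not repeat that overlay after the second.
- The two jaws in the wrist view touch the bottle, and the third looks the same in the scene view.
- The gripper is well clear of everything.
- Four of the bystanders read within about 5 mm of where they were at the start. The tip box was misdetected in the first scene picture, so I only judged it by eye, and it looks unmoved.

**What disagreed or could not be checked:**
- The sleeve angle from the pictures is only rough, 0.49 to 0.54 rad depending on which open-stop reading I use. Both are below the 0.64 limit.
- Under load the tool went about 0.1 rad past the handle's resting position. I took that as flex in the arm, fingers and clamp.
- I could not measure the force of each jaw directly.

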